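# Seat the objective in its block and hold the block registered in the fence corner

### The job

Take the long microscope objective and slide it, nose down, fully home into the hole in the square aluminium block. Then push the block, with the objective in it, across the alignment plate into the corner of the two fences so that it sits flat on the plate and flush against both fences at once, and finish while still holding it pressed there against both; do not let go. Leave everything else on the bench where it is.

Things in the scene. Friction and masses are not known exactly. Their poses are not given: they have to be found in the camera images.
- objective: Loose steel objective, about 0.18 kg, upright on its nose on the bench, tallest and slimmest of three optics right of the plate (they swap places). 74 mm tall: nose 26 mm dia. from 0 to 28 mm up, collar 34 mm dia. to 68 mm, dark stub 20 mm dia. to 74 mm. Origin: centre of the nose's foot, z up. Home, its shoulder is on the block's top, its origin 2 mm above the block's underside.
- block: Loose square aluminium block, 76 x 76 x 30 mm high, about 0.42 kg, lying flat on the plate away from the corner, turned up to 0.35 rad from the fences. Vertical through hole at its centre, 28 mm diameter, 2 mm chamfer. Origin at the centre of its underside, on the hole's axis; x, y along its sides, z up. Smooth: it slides on plate and fences with friction about 0.25.
- stage: Alignment plate, fixed, dark steel, 230 x 230 mm, 8 mm thick, lying on the bench. Origin at the centre of its underside; x points towards the far fence, y towards the left fence, z up (top face at z = 8 mm).
- fence_far: Fixed aluminium bar along the plate's far edge (same origin and axes as the plate). Its inner face is the plane x = 100 mm of the plate, from y = -100 to 85 mm; 14 mm thick, it stands 20 mm above the plate's top.
- fence_left: Fixed aluminium bar along the plate's left edge (same origin and axes as the plate). Its inner face is the plane y = 100 mm of the plate, from x = -100 to 85 mm; 14 mm thick, it stands 20 mm above the plate's top. The corner between the bars is relieved (open).
- corner (a point): The point on the plate's top where the two inner fence faces would meet, 100 mm in x and 100 mm in y from the plate's centre; axes as the plate. The registered block's centre is 38 mm in -x and 38 mm in -y from it.
- short_objective: Bystander: short fat objective, 44 mm diameter, 39 mm tall, standing upright. Too wide for the hole. Origin at the centre of its underside.
- eyepiece: Bystander: dark eyepiece, barrel 30 mm and eyecup 42 mm diameter, 52 mm tall, standing upright. Too wide for the hole. Origin at the centre of its underside.
- well_plate: Bystander: clear sample plate, 86 x 128 x 14 mm, lying flat on the right. Origin at the centre of its underside.
- oil_bottle: Bystander: small amber bottle, 34 mm diameter, 75 mm tall. Origin at the centre of its underside.
- petri_dish: Bystander: clear flat dish, 90 mm diameter, 14 mm high. Origin at the centre of its underside.
- hex_driver: Bystander: screwdriver about 160 mm long lying on the bench. Origin under its middle.
Things that resemble listed ones, but are neither listed nor needed, are in the scene too. What is shaped like the objective but turquoise is not meant. Several things have the shape of the block; the one meant has the colours described above.

How it is judged:
By the outcome, as a careful person would: the job done as asked, in the order asked, and still so for the second after the job is handed in, while the arm keeps its last pose, push and grip.
It also fails if it takes over 58 s, if anything falls off the work surface, if the arm or the gripper's body presses on something with over 40 N, if the wrist force passes 120 N, or if a joint passes its speed limit or range.

### The arm

A 7-joint arm with a two-finger parallel gripper is mounted at the origin on the work surface. World frame = base frame: x ahead of the robot, y to its left, z up, the work surface at z = 0. Lengths are in m, angles in rad, forces in N, time in s.
With the tool pointing down it reaches from about 0.4 to 0.875 m from the base axis. Payload 6.5 kg.
Tool frame: the origin (TCP) lies on the front face of the gripper's body, between the roots of the fingers; the fingertips stand 64 mm ahead of it and the grasp point (between the pads) lies 45 mm ahead of it (manip.grasp_offset is the distance from the TCP to the grasp point, in m); z points along the fingers, y is the line along which they close (so a half turn about z gives the same grasp; the last joint's range is limited). The gripper opens to 88 mm and grips with 3 to 60 N. Pads are 18 mm wide; open, the fingers measure 123 mm over their backs; the gripper's body (75 mm by 187 mm) begins 45 mm behind the grasp point.
Start: joints at [-1.209, 0.536, -0.004, 1.538, 0.003, 1.067, -0.071], TCP at [0.27, 0.591, 0.303] pointing down, gripper open.
Joint ranges: [-2.7, 2.7], [-0.37, 2.16], [-1.27, 1.26], [0.24, 2.4], [-1.31, 4.45], [0.19, 1.91], [-2.76, 2.76]. Speed limits (rad/s): [2.39, 2.39, 3.14, 3.14, 3.14, 3.14, 3.14].

### API

Orientations are given as a unit quaternion [x, y, z, w].
In Python, from rig import manip gives the robot as it stands. The module is installed in compiled form; this text tells all that it offers.
- The arm moves only by the tool carry_out, never from a script. Its argument "moves" is a list of rows, each an object of numbers: "x", "y", "z": the shift along the tool's x, y, z in mm; "wx", "wy", "wz": the turn, a rotation vector about the tool's x, y, z in rad. A call has 1 to 20 rows; each row shifts and turns the commanded pose from where the row before left it, along the tool's axes as they then stand; what a row does not reach is not made up. A row lasts 1/8 s, in which the tool goes at most 62.5 mm and 10.7 degrees, less where a joint would pass 70% of its speed; a pose out of reach is approached as far as the arm can. A call with a gripper value outside its range is refused whole. "hand" is the closure, from -1 (fully open) to 1 (shut), so that 0 is half open, set as the call begins (left out, the last holds). The fingers move at their own pace and stop on an object; "grip_force" is the grip in N (left out, the last holds). Time passes only in rows, so rows that do not move let the fingers close. It gives the time, the measured TCP pose, the force, the opening and the grip force at its end, in the units of the state.
- manip.get_obs(): the state, without advancing time (a new reading comes with each control period).
- manip.get_image(name): name is "scene" or "top" or "wrist"; returns (picture, depth): 480x640x3 uint8, red, green, blue; 480x640 float32, m along the optical axis (not along the pixel's ray), 0 where there is no reading.
- manip.camera_model(name): a dict with "K" (3x3 intrinsics, pixels), "distortion" ([k1, k2, p1, p2, k3] as OpenCV has them; the pictures are not rectified), "view" (4x4, takes a point from world to camera coordinates). Camera axes: x right, y down, z forward; pixel columns grow to the right and rows downward; lengths in m; the calibration is good to about 2 mm. A picture is of the moment at which its call begins: read the wrist's pose just before it. camera_model takes no time and is no camera call; for the wrist camera it gives the pose at the moment of the call.
- manip.job_done(): hands the job in; it is judged then, once.
Trained networks look in the newest picture that a camera, given by its name, has taken for a name from the list of things; names that differ only in an ending like _2 or _b are one class to them, and where a whole thing is asked for, a point or a joint stands for the part that bears it (a point fixed in the world has none). Each returns a list of dicts, best first, with "p" (0 to 1); they miss things now and then, are a little off and sometimes report something else, mostly with a low value. They report only what shows in the picture. A call takes as long as a camera call. They do not tell look-alikes from the thing itself.
- manip.find_in(camera, target): "box" ([left, top, width, height] in pixels, round what is visible of it).
- manip.regions_of(camera, target): "mask" (480x640 bool, what is visible of it) and "box" ([left, top, width, height] in pixels, round what is visible of it).
The state is a dict: "t": time; "qpos": joint angles; "dq": joint speeds; "joint_torque": joint torques, N m; "ee_pos": TCP position; "eef_rot": TCP orientation; "contact_force": force on the tool from outside, world axes, zero at the start; "moment": the same for the moment, N m; "grip_width": opening from 0.0 (shut) to 1.0 (fully open); "finger_force": force on a finger pad.
Only numpy, scipy, OpenCV 4.12 (cv2) and the standard library are available. Lean on these libraries where they do the work, as an engineer would, in place of code of your own. Each camera call takes 0.05 s, during which the arm holds its last target. There are 200 camera calls.

## Working session

There is one attempt and no reset: what is moved stays moved. The work goes in short steps, Python scripts to look and compute and a tool call to move; the robot and the scene stay as the last step left them, time stands still between calls to the robot, and variables do not carry over. Pictures are saved under pics/ and viewed, at most 10 in all, crops included, and the job is handed in when it is done.

Besides the shell and the picture viewer there is one more tool, called after ">>>" as name(argument=value, ...), one argument or row to a line, values as JSON. carry_out: Moves the arm, as the interface text tells. Its arguments: {"type":"object","properties":{"moves":{"type":"array","items":{"type":"object","properties":{"x":{"type":"number"},"y":{"type":"number"},"z":{"type":"number"},"wx":{"type":"number"},"wy":{"type":"number"},"wz":{"type":"number"}}}},"hand":{"type":"number"},"grip_force":{"type":"number"}},"required":["moves"]}

```bash
mkdir -p pics; cat > h.py <<'E'
import numpy as np, cv2
from rig import manip
def cloud(name, d):
    m=manip.camera_model(name); K=np.array(m["K"]);D=np.array(m["distortion"]);V=np.array(m["view"])
    v,u=np.mgrid[0:480,0:640]
    p=cv2.undistortPoints(np.stack([u.ravel(),v.ravel()],1).astype(np.float64)[:,None],K,D)[:,0]
    z=d.ravel(); P=np.c_[p*z[:,None],z]
    W=(P-V[:3,3])@V[:3,:3]
    W[z==0]=np.nan
    return W.reshape(480,640,3)
def save(n,img): cv2.imwrite(f"pics/{n}.png",img[:,:,::-1])
E
python3 - <<'E'
from h import *
print(manip.get_obs())
for c in("top","scene"):
    im,d=manip.get_image(c); save(c,im); W=cloud(c,d); np.savez(c+".npz",W=W,im=im)
    for t in("objective","block","stage","short_objective","eyepiece"):
        for r in manip.regions_of(c,t)[:4]:
            w=W[r["mask"]]; w=w[~np.isnan(w[:,0])]
            top=w[w[:,2]>np.percentile(w[:,2],95)-.006]
            print(c,t,round(r["p"],2),[int(x) for x in r["box"]],top.mean(0).round(3),np.median(im[r["mask"]],0))
E
```

```text
{'t': 0.0, 'qpos': array([-1.20918262,  0.53714332, -0.0044457 ,  1.53884532,  0.0025831 ,
        1.06730851, -0.07119308]), 'dq': array([-8.04430710e-04,  9.46395600e-04,  3.59846607e-04, -7.59200611e-04,
        5.79688122e-04, -8.60020127e-05,  6.68275970e-04]), 'joint_torque': array([ 1.40771695e-03, -5.70989871e+01,  9.91819426e-01, -2.51608282e+01,
       -5.60634315e-02,  1.78351480e-02,  1.34523079e-04]), 'ee_pos': array([0.26946767, 0.59096558, 0.30186456]), 'eef_rot': array([ 2.12241766e-01,  9.77216819e-01, -8.39709700e-04, -1.27880109e-04]), 'contact_force': array([-0.25788803, -1.1381601 ,  0.23683206]), 'moment': array([-0.08553934,  0.01408144,  0.06191176]), 'finger_force': 0.0, 'grip_width': 1.004499109680642}
top objective 0.72 [440, 281, 22, 17] [ 0.418 -0.296  0.071] [ 53. 126. 120.]
top objective 0.71 [460, 252, 20, 18] [ 0.486 -0.34   0.071] [54. 56. 59.]
top block 0.68 [237, 218, 37, 34] [0.54  0.137 0.038] [ 98. 104. 106.]
top block 0.59 [238, 319, 32, 39] [0.314 0.14  0.03 ] [ 54. 116.  64.]
top block 0.37 [374, 203, 18, 20] [ 0.598 -0.154  0.052] [53. 58. 60.]
top stage 0.63 [193, 172, 115, 113] [0.617 0.189 0.027] [38. 41. 45.]
top short_objective 0.84 [391, 265, 20, 18] [ 0.457 -0.19   0.037] [82. 85. 88.]
top short_objective 0.66 [375, 202, 19, 20] [ 0.598 -0.154  0.052] [55.5 59.  60.5]
top eyepiece 0.57 [375, 204, 18, 21] [ 0.598 -0.154  0.052] [62.5 65.  66. ]
scene objective 0.93 [224, 318, 15, 27] [ 0.487 -0.345  0.072] [45. 46. 47.]
scene objective 0.91 [209, 291, 15, 27] [ 0.42  -0.301  0.071] [ 0.5 52.5 51. ]
scene block 0.9 [262, 168, 38, 33] [0.315 0.135 0.03 ] [ 16. 109.  38.]
scene block 0.86 [336, 192, 34, 32] [0.544 0.132 0.038] [106. 115. 123.]
scene stage 0.82 [300, 171, 123, 91] [0.625 0.173 0.026] [42. 46. 54.]
scene short_objective 0.9 [247, 274, 21, 19] [ 0.46  -0.196  0.036] [58. 60. 63.]
scene eyepiece 0.86 [308, 283, 20, 24] [ 0.599 -0.16   0.051] [35. 38. 41.]
```

```bash
python3 - <<'E'
from h import *
a=np.load("top.npz");im=a["im"];W=a["W"]
c=cv2.resize(im[160:370,180:500],None,fx=2.5,fy=2.5,interpolation=cv2.INTER_CUBIC); save("crop",c)
# stage: plate top cloud & fences
def rect(m):
    h=W[m][:,:2].astype(np.float32); r=cv2.minAreaRect(h*1000); return r
reg=np.zeros((480,640),bool); reg[160:300,180:320]=1
for lo,hi in((.004,.012),(.022,.033),(.034,.043)):
    m=reg&(W[:,:,2]>lo)&(W[:,:,2]<hi); print(lo,m.sum(),rect(m))
np.save("pl.npy",W[reg])
E
```

```text
0.004 6794 ((557.7064819335938, 154.58837890625), (320.63427734375, 319.607177734375), 0.4346069097518921)
0.022 1095 ((567.609619140625, 154.269775390625), (214.07400512695312, 213.44158935546875), 79.06122589111328)
0.034 880 ((555.9551391601562, 138.29873657226562), (122.60609436035156, 206.1312713623047), 27.81189727783203)
```

View pics/crop.png

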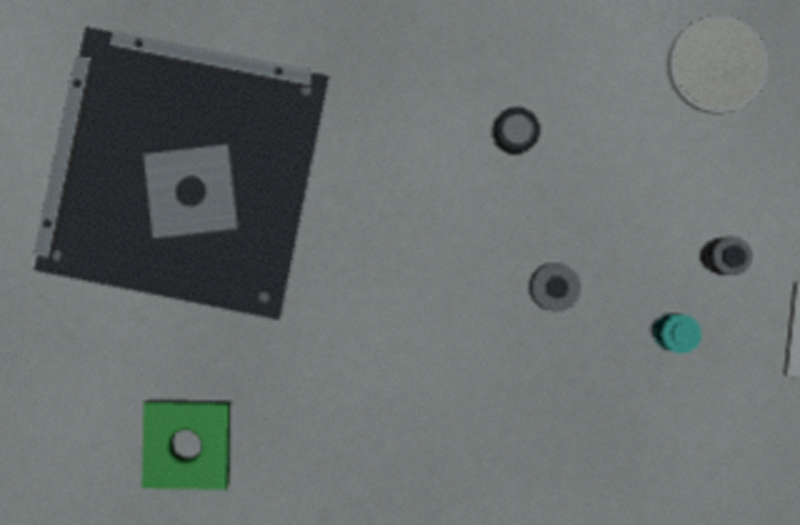

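The crop shows the two objective look-alikes: steel at crop (730,255), full picture about (472,262), and turquoise at (678,333), about (451,293). The steel one is meant. There are also two blocks: the grey one on the plate at crop (190,190), about (256,236), is meant, and the green one off the plate at (186,444) is not. I'll pass over the plate for a closer wrist view.

>>> carry_out(
  moves=[
    {"x": -44,"y": -35},
    {"x": -44,"y": -35},
    {"x": -44,"y": -35},
    {"x": -44,"y": -35},
    {"x": -44,"y": -35},
    {"x": -44,"y": -35},
    {"x": -44,"y": -35},
    {"x": -44,"y": -35},
    {"x": -44,"y": -35},
    {"wz": 0.18,"z": -20},
    {"wz": 0.18,"z": -20},
    {"wz": 0.18,"z": -20},
    {},
  ],
  hand=-1,
  grip_force=40,
)

```text
schema error: expected keys x, y, z, wx, wy, wz
```

```bash
python3 - <<'E'
from h import *
o=manip.get_obs();print(o["t"],o["ee_pos"],o["eef_rot"],o["qpos"])
m=manip.camera_model("wrist");V=np.array(m["view"]);print("cam",-V[:3,:3].T@V[:3,3],V[2,:3])
im,d=manip.get_image("wrist");W=cloud("wrist",d);np.savez("w1.npz",W=W,im=im);save("w1",im)
for t in("block","stage"):
    for r in manip.regions_of("wrist",t)[:2]:
        w=W[r["mask"]];w=w[~np.isnan(w[:,0])];print(t,r["p"],r["box"],w.mean(0))
E
```

```text
0.6 [0.26964177 0.59141381 0.3027224 ] [2.12225455e-01 9.77220730e-01 2.18895498e-06 1.16058959e-05] [-1.20921424  0.53637219 -0.0044069   1.53792933  0.00259661  1.06728916
 -0.07116227]
cam [0.19363633 0.62539462 0.38307539] [ 0.29242923 -0.13261263 -0.94704753]
stage 0.88 [151.5, 422.0, 44.4, 42.0] [0.49614274 0.26211825 0.01408818]
```

View pics/w1.png

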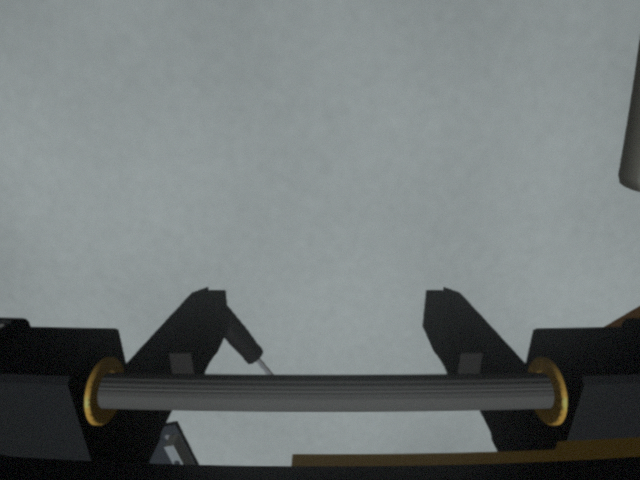

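Moves need all six keys. The wrist view shows only bench, with the driver at (240,335) and a corner of a fence at (175,445).

>>> carry_out(
  moves=[
    {"x": -49,"y": -31,"z": 0,"wx": 0,"wy": 0,"wz": 0},
    {"x": -49,"y": -31,"z": 0,"wx": 0,"wy": 0,"wz": 0},
    {"x": -49,"y": -31,"z": 0,"wx": 0,"wy": 0,"wz": 0},
    {"x": -49,"y": -31,"z": 0,"wx": 0,"wy": 0,"wz": 0},
    {"x": -49,"y": -31,"z": 0,"wx": 0,"wy": 0,"wz": 0},
    {"x": -49,"y": -31,"z": 0,"wx": 0,"wy": 0,"wz": 0},
    {"x": -49,"y": -31,"z": 0,"wx": 0,"wy": 0,"wz": 0},
    {"x": -49,"y": -31,"z": 0,"wx": 0,"wy": 0,"wz": 0},
    {"x": 0,"y": 0,"z": -20,"wx": 0,"wy": 0,"wz": 0.18},
    {"x": 0,"y": 0,"z": -20,"wx": 0,"wy": 0,"wz": 0.18},
    {"x": 0,"y": 0,"z": -10,"wx": 0,"wy": 0,"wz": 0.18},
    {"x": 0,"y": 0,"z": 0,"wx": 0,"wy": 0,"wz": 0},
    {"x": 0,"y": 0,"z": 0,"wx": 0,"wy": 0,"wz": 0},
  ],
  hand=-1,
  grip_force=40,
)

```text
t: 2.38
ee_pos: [0.5232, 0.2032, 0.3522]
eef_rot: [0.464, 0.886, -0.0, -0.0]
contact_force: [0.6, -0.2, -1.0]
grip_width: 1.004
finger_force: 0.0
```

```bash
python3 - <<'E'
from h import *
o=manip.get_obs();print(o["t"],o["ee_pos"],o["eef_rot"],o["qpos"])
im,d=manip.get_image("wrist");W=cloud("wrist",d);np.savez("w1.npz",W=W,im=im);save("w2",im)
for t in("block","stage","fence_far","fence_left"):
    for r in manip.regions_of("wrist",t)[:2]:
        w=W[r["mask"]];w=w[~np.isnan(w[:,0])];print(t,r["p"],r["box"],w.mean(0),np.percentile(w[:,2],[5,50,95]))
        if t=="block":
            q=w[(w[:,2]>.033)&(w[:,2]<.043)]
            print(len(q),cv2.minAreaRect((q[:,:2]*1000).astype(np.float32)),q[:,2].mean())
E
```

```text
2.375 [0.52316489 0.20318557 0.35220693] [ 4.63567333e-01  8.86061620e-01 -3.04243504e-04 -2.01366340e-04] [-0.63512172  0.33617759  0.23496453  1.73479471 -0.08704278  1.0815067
  0.23493979]
block 0.82 [262.0, 203.3, 85.9, 84.4] [0.53942372 0.13761489 0.03406355] [0.01777041 0.03602247 0.0374048 ]
3721 ((540.5206298828125, 133.68716430664062), (75.86253356933594, 77.19894409179688), 6.633563995361328) 0.03615838275804255
block 0.61 [85.5, 83.6, 102.9, 97.5] [0.31509313 0.14043237 0.02468545] [0.00510946 0.02779209 0.02935648]
0 ((0.0, 0.0), (0.0, 0.0), 0.0) nan
fence_far 0.66 [324.8, 250.9, 115.4, 106.1] [0.66116788 0.1217012  0.02248901] [0.00982413 0.02568303 0.02737   ]
fence_far 0.48 [260.6, 201.9, 87.0, 86.4] [0.53974273 0.13725971 0.03391821] [0.01681293 0.0360184  0.03740177]
fence_left 0.73 [327.3, 111.0, 112.1, 130.7] [0.56824561 0.25263295 0.02544555] [0.02441845 0.02621698 0.02763164]<stdin>:9: RuntimeWarning: Mean of empty slice.
  ret = ret.dtype.type(ret / rcount)
```

View pics/w2.png

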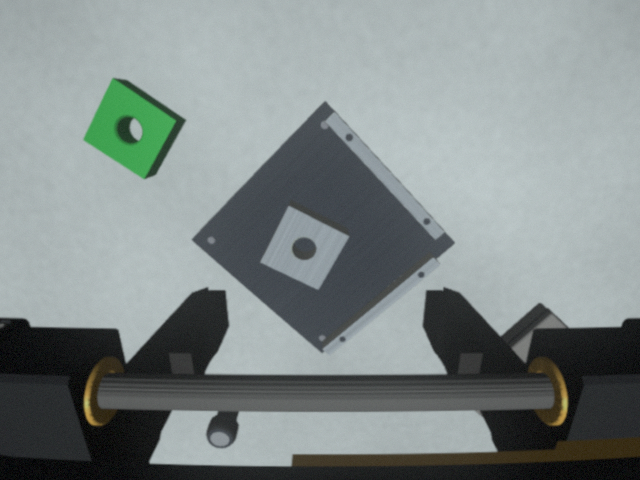

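>>> carry_out(
  moves=[
    {"x": -44,"y": -38,"z": 11,"wx": 0,"wy": 0,"wz": 0},
    {"x": -44,"y": -38,"z": 11,"wx": 0,"wy": 0,"wz": 0},
    {"x": -44,"y": -38,"z": 11,"wx": 0,"wy": 0,"wz": 0},
    {"x": -44,"y": -38,"z": 11,"wx": 0,"wy": 0,"wz": 0},
    {"x": -44,"y": -38,"z": 11,"wx": 0,"wy": 0,"wz": 0},
    {"x": -44,"y": -38,"z": 11,"wx": 0,"wy": 0,"wz": 0},
    {"x": -44,"y": -38,"z": 11,"wx": 0,"wy": 0,"wz": 0},
    {"x": -44,"y": -38,"z": 11,"wx": 0,"wy": 0,"wz": 0},
    {"x": -44,"y": -38,"z": 11,"wx": 0,"wy": 0,"wz": 0},
    {"x": 0,"y": 0,"z": 0,"wx": 0,"wy": 0,"wz": 0},
    {"x": 0,"y": 0,"z": 0,"wx": 0,"wy": 0,"wz": 0},
  ],
)

```text
t: 4.0
ee_pos: [0.4665, -0.3163, 0.2535]
eef_rot: [0.465, 0.885, 0.0, -0.0]
contact_force: [-0.6, -0.0, -0.5]
grip_width: 1.001
finger_force: 0.0
```

```bash
cat >> h.py <<'E'
from scipy.optimize import least_squares
def circ(P):
    f=lambda q:np.hypot(P[:,0]-q[0],P[:,1]-q[1])-q[2]
    return least_squares(f,[*P.mean(0),.015],loss="soft_l1",f_scale=.001).x
def tool(o,dx,dy):
    from scipy.spatial.transform import Rotation as R
    return R.from_quat(o["eef_rot"]).inv().apply([dx,dy,0])*1000
E
python3 - <<'E'
from h import *
a=np.load("w1.npz");W=a["W"]
for n,b in(("far",(325,251,116,106)),("left",(327,111,112,131))):
    x,y,w,h=b; s=W[y:y+h,x:x+w].reshape(-1,3); s=s[(s[:,2]>.0225)&(s[:,2]<.032)]
    print(n,len(s),cv2.minAreaRect((s[:,:2]*1000).astype(np.float32)))
o=manip.get_obs();print(o["t"],o["ee_pos"],o["eef_rot"],o["qpos"])
im,d=manip.get_image("wrist");W=cloud("wrist",d);np.savez("w3.npz",W=W,im=im);save("w3",im)
for r in manip.regions_of("wrist","objective")[:3]:
    w=W[r["mask"]];w=w[~np.isnan(w[:,0])];med=np.median(im[r["mask"]],0)
    print(r["p"],r["box"],med,np.percentile(w[:,2],[5,50,95]))
    for lo,hi in((.0685,.078),(.060,.0685)):
        q=w[(w[:,2]>lo)&(w[:,2]<hi)]
        if len(q)>20:
            c,rad=cv2.minEnclosingCircle((q[:,:2]*1000).astype(np.float32)); print(lo,len(q),c,rad,q[:,:2].mean(0))
            print("rel tool mm",tool(o,c[0]/1000-o["ee_pos"][0],c[1]/1000-o["ee_pos"][1]))
E
```

```text
far 1618 ((662.7089233398438, 117.15933227539062), (184.57217407226562, 15.560155868530273), 79.2428970336914)
left 2106 ((565.4578857421875, 214.6544952392578), (89.93572998046875, 184.00254821777344), 78.94892883300781)
4.0 [ 0.46648244 -0.31631318  0.25346128] [ 4.65055377e-01  8.85281457e-01  3.44776523e-04 -3.44948705e-04] [ 0.20689217  0.47324863  0.40755855  1.83413794 -0.23688002  0.88268972
  1.32944498]
0.94 [307.7, 225.9, 40.8, 63.0] [65. 69. 73.] [0.02723957 0.06641794 0.07303499]
0.0685 519 (486.4945373535156, -342.775146484375) 10.329710006713867 [ 0.48599266 -0.34234129]
rel tool mm [-3.31448316e+01  1.46240599e+00 -3.04487043e-02]
0.06 908 (486.2396240234375, -342.7134094238281) 17.260400772094727 [ 0.48457074 -0.33965072]
rel tool mm [-3.29493470e+01  1.28754029e+00 -3.03172658e-02]
```

View pics/w3.png

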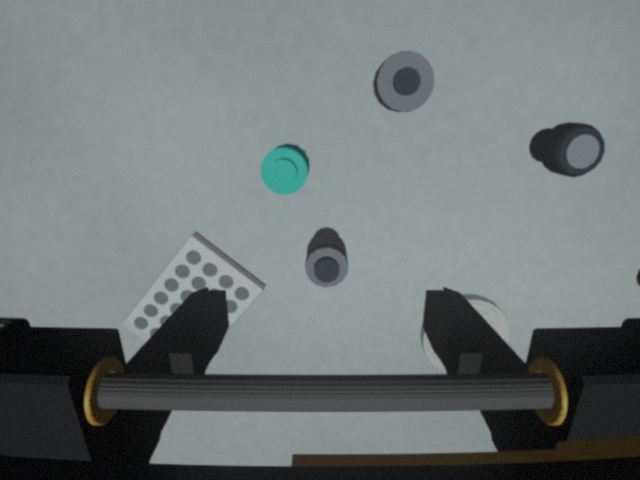

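The wrist view shows the steel objective at (327,262), centred between the fingers, with the turquoise one clear of them at (285,168). Going down to it.

>>> carry_out(
  moves=[
    {"x": -33,"y": 1.4,"z": 30,"wx": 0,"wy": 0,"wz": 0},
    {"x": 0,"y": 0,"z": 45,"wx": 0,"wy": 0,"wz": 0},
    {"x": 0,"y": 0,"z": 45,"wx": 0,"wy": 0,"wz": 0},
    {"x": 0,"y": 0,"z": 37,"wx": 0,"wy": 0,"wz": 0},
    {"x": 0,"y": 0,"z": 0,"wx": 0,"wy": 0,"wz": 0},
    {"x": 0,"y": 0,"z": 0,"wx": 0,"wy": 0,"wz": 0},
  ],
)

```text
t: 4.85
ee_pos: [0.4874, -0.3431, 0.0982]
eef_rot: [0.465, 0.885, 0.0, 0.001]
contact_force: [-0.1, 0.4, -0.1]
grip_width: 0.998
finger_force: 0.0
```

>>> carry_out(
  moves=[
    {"x": 0,"y": 0,"z": 0,"wx": 0,"wy": 0,"wz": 0},
    {"x": 0,"y": 0,"z": 0,"wx": 0,"wy": 0,"wz": 0},
    {"x": 0,"y": 0,"z": 0,"wx": 0,"wy": 0,"wz": 0},
    {"x": 0,"y": 0,"z": 0,"wx": 0,"wy": 0,"wz": 0},
    {"x": 0,"y": 0,"z": 0,"wx": 0,"wy": 0,"wz": 0},
    {"x": 0,"y": 0,"z": 0,"wx": 0,"wy": 0,"wz": 0},
    {"x": 0,"y": 0,"z": 0,"wx": 0,"wy": 0,"wz": 0},
    {"x": 0,"y": 0,"z": 0,"wx": 0,"wy": 0,"wz": 0},
  ],
  hand=1,
  grip_force=40,
)

```text
t: 5.85
ee_pos: [0.4862, -0.3434, 0.0967]
eef_rot: [0.465, 0.885, -0.0, -0.0]
contact_force: [0.3, -0.5, -0.3]
grip_width: 0.375
finger_force: 40.0
```

>>> carry_out(
  moves=[
    {"x": 0,"y": 0,"z": -30,"wx": 0,"wy": 0,"wz": 0},
    {"x": 0,"y": 0,"z": -60,"wx": 0,"wy": 0,"wz": 0},
    {"x": 0,"y": 0,"z": -60,"wx": 0,"wy": 0,"wz": 0},
    {"x": 42.7,"y": 39.5,"z": 0,"wx": 0,"wy": 0,"wz": 0},
    {"x": 42.7,"y": 39.5,"z": 0,"wx": 0,"wy": 0,"wz": 0},
    {"x": 42.7,"y": 39.5,"z": 0,"wx": 0,"wy": 0,"wz": 0},
    {"x": 42.7,"y": 39.5,"z": 0,"wx": 0,"wy": 0,"wz": 0},
    {"x": 42.7,"y": 39.5,"z": 0,"wx": 0,"wy": 0,"wz": 0},
    {"x": 42.7,"y": 39.5,"z": 0,"wx": 0,"wy": 0,"wz": 0},
    {"x": 42.7,"y": 39.5,"z": 0,"wx": 0,"wy": 0,"wz": 0},
    {"x": 42.7,"y": 39.5,"z": 0,"wx": 0,"wy": 0,"wz": 0},
    {"x": 0,"y": 0,"z": 0,"wx": 0,"wy": 0,"wz": 0},
    {"x": 0,"y": 0,"z": 0,"wx": 0,"wy": 0,"wz": 0},
    {"x": 0,"y": 0,"z": 0,"wx": 0,"wy": 0,"wz": 0},
  ],
)

```text
t: 7.6
ee_pos: [0.5526, 0.1154, 0.2467]
eef_rot: [0.466, 0.885, -0.0, 0.0]
contact_force: [0.3, -0.1, -1.3]
grip_width: 0.375
finger_force: 40.0
```

```bash
python3 - <<'E'
from h import *
o=manip.get_obs();print(o["t"],o["ee_pos"],o["eef_rot"],o["grip_width"],o["contact_force"],o["qpos"])
im,d=manip.get_image("wrist");W=cloud("wrist",d);np.savez("w4.npz",W=W,im=im);save("w4",im)
for r in manip.regions_of("wrist","block")[:2]:
    med=np.median(im[r["mask"]],0); x,y,w,h=[int(v) for v in r["box"]]
    s=W[r["mask"]]; s=s[(s[:,2]>.033)&(s[:,2]<.043)]
    print(r["p"],r["box"],med,len(s))
    if len(s)>100:
        c=cv2.minAreaRect((s[:,:2]*1000).astype(np.float32));print(c,s[:,2].mean(),"rel tool",tool(o,c[0][0]/1000-o["ee_pos"][0],c[0][1]/1000-o["ee_pos"][1]))
# objective in hand: its nose, points below TCP
s=W.reshape(-1,3); R=np.array([tool(o,1,0)[:2],tool(o,0,1)[:2]])/1000
t=(s[:,:2]-o["ee_pos"][:2])@R*1000; dz=(o["ee_pos"][2]-s[:,2])*1000
for lo,hi in((72,80),(80,88),(88,94),(94,102)):
    k=(np.abs(t[:,0])<30)&(np.abs(t[:,1])<25)&(dz>lo)&(dz<hi)
    if k.sum()>20: print(lo,k.sum(),"x",np.percentile(t[k,0],[2,98]),"y",np.percentile(t[k,1],[2,98]))
E
```

```text
7.6 [0.55262756 0.11538133 0.24665185] [ 4.66368889e-01  8.84590220e-01 -4.48995393e-04  3.23305971e-05] 0.3747778146124246 [ 0.31798624 -0.12479551 -1.33528424] [-0.54720692  0.47628661  0.34369694  1.8342827  -0.20328962  0.86598363
  0.49403045]
0.89 [10.1, 0.4, 149.6, 93.7] [ 71. 195.  94.] 0
0.81 [265.9, 123.9, 124.6, 127.0] [191. 204. 212.] 8058
((541.0896606445312, 133.84080505371094), (76.55645751953125, 76.6458969116211), 7.029902458190918) 0.036357127568397755 rel tool [ 2.17496583e+01  9.09780474e-01 -1.10479555e-02]
80 248 x [ 6.41979904 12.64765211] y [-11.07912089   9.61520256]
88 219 x [ 4.27286405 12.6907424 ] y [-11.97165433  11.10256649]
94 71 x [ 3.33953461 12.54076575] y [-12.16792648  11.63446333]
```

View pics/w4.png

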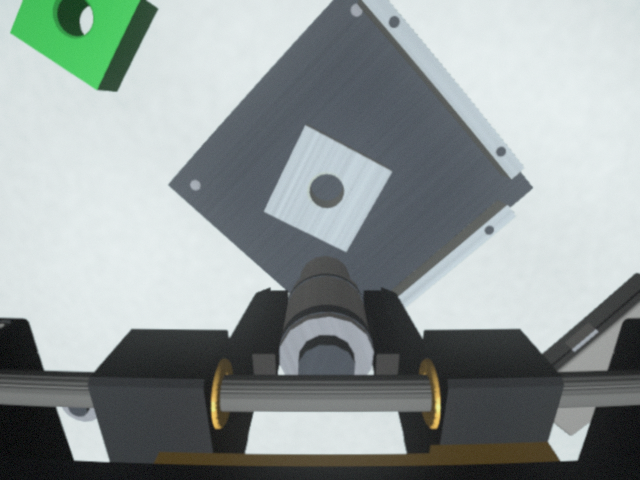

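The objective hangs straight, with its nose at (325,262), and the block's hole is clear at (326,190). Moving over the hole and starting down.

>>> carry_out(
  moves=[
    {"x": 22,"y": 1.2,"z": 0,"wx": 0,"wy": 0,"wz": 0},
    {"x": 0,"y": 0,"z": 50,"wx": 0,"wy": 0,"wz": 0},
    {"x": 0,"y": 0,"z": 45,"wx": 0,"wy": 0,"wz": 0},
    {"x": 0,"y": 0,"z": 6,"wx": 0,"wy": 0,"wz": 0},
    {"x": 0,"y": 0,"z": 0,"wx": 0,"wy": 0,"wz": 0},
    {"x": 0,"y": 0,"z": 0,"wx": 0,"wy": 0,"wz": 0},
    {"x": 0,"y": 0,"z": 3,"wx": 0,"wy": 0,"wz": 0},
    {"x": 0,"y": 0,"z": 3,"wx": 0,"wy": 0,"wz": 0},
    {"x": 0,"y": 0,"z": 3,"wx": 0,"wy": 0,"wz": 0},
    {"x": 0,"y": 0,"z": 2,"wx": 0,"wy": 0,"wz": 0},
    {"x": 0,"y": 0,"z": 2,"wx": 0,"wy": 0,"wz": 0},
    {"x": 0,"y": 0,"z": 0,"wx": 0,"wy": 0,"wz": 0},
  ],
)

```text
t: 9.2
ee_pos: [0.5411, 0.1357, 0.1325]
eef_rot: [0.465, 0.885, -0.0, -0.0]
contact_force: [-0.4, -0.4, -1.8]
grip_width: 0.374
finger_force: 40.0
```

>>> carry_out(
  moves=[
    {"x": 0,"y": 0,"z": 3,"wx": 0,"wy": 0,"wz": 0},
    {"x": 0,"y": 0,"z": 3,"wx": 0,"wy": 0,"wz": 0},
    {"x": 0,"y": 0,"z": 3,"wx": 0,"wy": 0,"wz": 0},
    {"x": 0,"y": 0,"z": 3,"wx": 0,"wy": 0,"wz": 0},
    {"x": 0,"y": 0,"z": 3,"wx": 0,"wy": 0,"wz": 0},
    {"x": 0,"y": 0,"z": 3,"wx": 0,"wy": 0,"wz": 0},
    {"x": 0,"y": 0,"z": 3,"wx": 0,"wy": 0,"wz": 0},
    {"x": 0,"y": 0,"z": 3,"wx": 0,"wy": 0,"wz": 0},
    {"x": 0,"y": 0,"z": 0,"wx": 0,"wy": 0,"wz": 0},
  ],
)

```text
t: 10.32
ee_pos: [0.5411, 0.1361, 0.1084]
eef_rot: [0.465, 0.885, -0.0, -0.0]
contact_force: [0.1, -1.2, -2.3]
grip_width: 0.373
finger_force: 40.0
```

>>> carry_out(
  moves=[
    {"x": 0,"y": 0,"z": 1,"wx": 0,"wy": 0,"wz": 0},
    {"x": 0,"y": 0,"z": 0.5,"wx": 0,"wy": 0,"wz": 0},
    {"x": 0,"y": 0,"z": 0.5,"wx": 0,"wy": 0,"wz": 0},
    {"x": 0,"y": 0,"z": 0,"wx": 0,"wy": 0,"wz": 0},
    {"x": 0,"y": 0,"z": 0,"wx": 0,"wy": 0,"wz": 0},
  ],
)

```text
t: 10.95
ee_pos: [0.5413, 0.136, 0.1068]
eef_rot: [0.465, 0.885, 0.0, 0.0]
contact_force: [-0.2, -1.5, -0.7]
grip_width: 0.375
finger_force: 40.0
```

>>> carry_out(
  moves=[
    {"x": 0,"y": 0,"z": 0.5,"wx": 0,"wy": 0,"wz": 0},
    {"x": 0,"y": 0,"z": 0,"wx": 0,"wy": 0,"wz": 0},
    {"x": 0,"y": 0,"z": 0,"wx": 0,"wy": 0,"wz": 0},
  ],
)

```text
t: 11.32
ee_pos: [0.5414, 0.136, 0.1066]
eef_rot: [0.465, 0.885, 0.0, 0.0]
contact_force: [-2.6, -1.8, 5.3]
grip_width: 0.38
finger_force: 40.0
```

The objective is home and seated with about 7 N. Pushing the block diagonally towards the corner.

>>> carry_out(
  moves=[
    {"x": 0,"y": 3,"z": 0,"wx": 0,"wy": 0,"wz": 0},
    {"x": 0,"y": 6,"z": 0,"wx": 0,"wy": 0,"wz": 0},
    {"x": 0,"y": 6,"z": 0,"wx": 0,"wy": 0,"wz": 0},
    {"x": 0,"y": 6,"z": 0,"wx": 0,"wy": 0,"wz": 0},
    {"x": 0,"y": 6,"z": 0,"wx": 0,"wy": 0,"wz": 0},
    {"x": 0,"y": 6,"z": 0,"wx": 0,"wy": 0,"wz": 0},
    {"x": 0,"y": 6,"z": 0,"wx": 0,"wy": 0,"wz": 0},
    {"x": 0,"y": 6,"z": 0,"wx": 0,"wy": 0,"wz": 0},
    {"x": 0,"y": 6,"z": 0,"wx": 0,"wy": 0,"wz": 0},
    {"x": 0,"y": 6,"z": 0,"wx": 0,"wy": 0,"wz": 0},
    {"x": 0,"y": 6,"z": 0,"wx": 0,"wy": 0,"wz": 0},
    {"x": 0,"y": 6,"z": 0,"wx": 0,"wy": 0,"wz": 0},
    {"x": 0,"y": 6,"z": 0,"wx": 0,"wy": 0,"wz": 0},
    {"x": 0,"y": 3,"z": 0,"wx": 0,"wy": 0,"wz": 0},
    {"x": 0,"y": 0,"z": 0,"wx": 0,"wy": 0,"wz": 0},
  ],
)

```text
t: 13.2
ee_pos: [0.6061, 0.1806, 0.1067]
eef_rot: [0.465, 0.885, 0.001, 0.0]
contact_force: [0.0, -0.4, 4.5]
grip_width: 0.375
finger_force: 40.0
```

```bash
python3 - <<'E'
from h import *
o=manip.get_obs();print(o["t"],o["ee_pos"],o["contact_force"])
c="top"
im,d=manip.get_image(c);W=cloud(c,d)
im,d=manip.get_image("wrist");W=cloud("wrist",d);save("w5",im)
E
```

```text
13.2 [0.60613483 0.18064305 0.10666271] [ 0.03656627 -0.4182855   4.46909715]
```

View pics/w5.png

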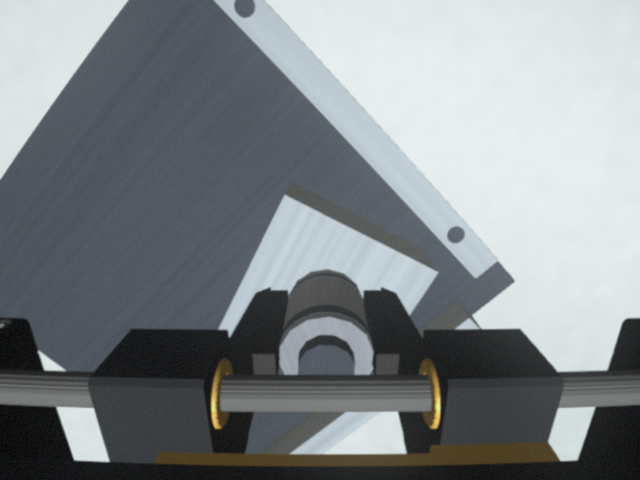

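The block followed. Its corner at (437,270) is nearing the left fence and it is still turned, as expected. Continuing in small steps.

>>> carry_out(
  moves=[
    {"x": 0,"y": 2,"z": 0,"wx": 0,"wy": 0,"wz": 0},
    {"x": 0,"y": 2,"z": 0,"wx": 0,"wy": 0,"wz": 0},
    {"x": 0,"y": 2,"z": 0,"wx": 0,"wy": 0,"wz": 0},
    {"x": 0,"y": 2,"z": 0,"wx": 0,"wy": 0,"wz": 0},
    {"x": 0,"y": 2,"z": 0,"wx": 0,"wy": 0,"wz": 0},
    {"x": 0,"y": 2,"z": 0,"wx": 0,"wy": 0,"wz": 0},
    {"x": 0,"y": 2,"z": 0,"wx": 0,"wy": 0,"wz": 0},
    {"x": 0,"y": 2,"z": 0,"wx": 0,"wy": 0,"wz": 0},
    {"x": 0,"y": 0,"z": 0,"wx": 0,"wy": 0,"wz": 0},
  ],
)

```text
t: 14.42
ee_pos: [0.6185, 0.1887, 0.1067]
eef_rot: [0.465, 0.885, -0.0, -0.0]
contact_force: [-2.6, -3.3, 8.4]
grip_width: 0.37
finger_force: 40.0
```

>>> carry_out(
  moves=[
    {"x": 0,"y": 1.5,"z": 0,"wx": 0,"wy": 0,"wz": 0},
    {"x": 0,"y": 1.5,"z": 0,"wx": 0,"wy": 0,"wz": 0},
    {"x": 0,"y": 1.5,"z": 0,"wx": 0,"wy": 0,"wz": 0},
    {"x": 0,"y": 1.5,"z": 0,"wx": 0,"wy": 0,"wz": 0},
    {"x": 0,"y": 0,"z": 0,"wx": 0,"wy": 0,"wz": 0},
  ],
)

```text
t: 15.05
ee_pos: [0.6228, 0.1896, 0.1067]
eef_rot: [0.466, 0.885, -0.002, -0.001]
contact_force: [-6.9, -7.9, 13.0]
grip_width: 0.379
finger_force: 40.0
```

```bash
cat > look.py <<'E'
from h import *
import sys
o=manip.get_obs();print(o["t"],o["ee_pos"],o["contact_force"],o["moment"],o["eef_rot"])
im,d=manip.get_image("wrist");W=cloud("wrist",d)
if len(sys.argv)>1: save(sys.argv[1],im)
# side lines: boundary height map edges, in the clear upper part
z=W[:,:,2]; 
bt=((z>.032)&(z<.043)); bt[310:]=0; bt[:,:180]=0; bt[:,470:]=0
n,l,st,_=cv2.connectedComponentsWithStats(bt.astype(np.uint8)); k=1+np.argmax(st[1:,4]); m=l==k
pts=W[m]; print("blocktop px",len(pts),"z",np.median(pts[:,2]), "plane",np.linalg.lstsq(np.c_[pts,np.ones(len(pts))][:,[0,1,3]],pts[:,2],rcond=None)[0])
def edge(mask):  # topmost pixel of each column
    out=[]
    for c in np.where(mask.any(0))[0]:
        out.append(W[np.argmax(mask[:,c]),c,:2])
    return np.array(out)
def ang(P):
    for _ in range(4):
        vx,vy,x0,y0=cv2.fitLine(P.astype(np.float32),cv2.DIST_HUBER,0,.001,.001).ravel(); r=(P-[x0,y0])@[-vy,vx]; P=P[abs(r)<.002]
    return np.degrees(np.arctan2(vy,vx))%180,len(P),np.array([x0,y0]),np.array([-vy,vx])
E1=edge(m); cols=np.where(m.any(0))[0]; rows=[np.argmax(m[:,c]) for c in cols]; apex=np.argmin(rows)
for s,P in(("left-face",E1[apex+5:]),("right(rear)",E1[:apex-5])):
    if len(P)>15: print(s,ang(P))
f=((z>.022)&(z<.031)); f[330:]=0; f[:,:200]=0
n,l,st,_=cv2.connectedComponentsWithStats(f.astype(np.uint8)); m=l==1+np.argmax(st[1:,4])
P=[W[np.where(m[:,c])[0][-1],c,:2] for c in np.where(m.any(0))[0] if m[:,c].sum()>8]
print("fence inner?",ang(np.array(P)))
P=[W[np.where(m[:,c])[0][0],c,:2] for c in np.where(m.any(0))[0] if m[:,c].sum()>8]
print("fence outer?",ang(np.array(P)))
E
python3 look.py w6
```

```text
15.05 [0.6227559  0.1895668  0.10667865] [-6.87775323 -7.88288675 13.04996537] [-1.54511984  1.35996519 -0.03397014] [ 4.66075850e-01  8.84741441e-01 -2.36773423e-03 -5.26806246e-04]
blocktop px 11848 z 0.03638322641157185 plane [ 0.0081056  -0.01665676  0.03496993]
left-face (np.float32(3.6445875), 142, array([0.6194606 , 0.22595948], dtype=float32), array([-0.06356716,  0.99797755], dtype=float32))
right(rear) (np.float32(93.56816), 63, array([0.5834108 , 0.18597837], dtype=float32), array([0.9980615 , 0.06223584], dtype=float32))
fence inner? (np.float32(166.01682), 93, array([0.55401915, 0.24702995], dtype=float32), array([0.2416372 , 0.97036666], dtype=float32))
fence outer? (np.float32(169.02039), 243, array([0.60231894, 0.25272748], dtype=float32), array([0.19045983, 0.981695  ], dtype=float32))
```

View pics/w6.png

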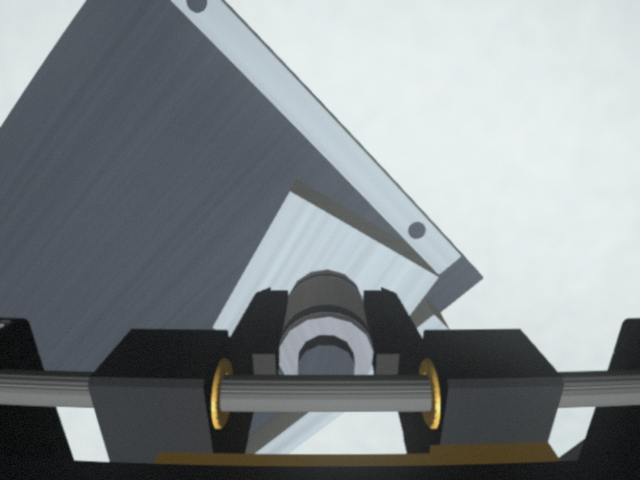

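The block has rotated a few degrees, to about 14° off, but its edge drags on the left fence near (440,275). I'll back off from that fence, press on the far fence, then slide left so the friction helps to square it.

>>> carry_out(
  moves=[
    {"x": -1.4,"y": -1.4,"z": -0.4,"wx": 0,"wy": 0,"wz": 0},
    {"x": -1.4,"y": -1.4,"z": 0,"wx": 0,"wy": 0,"wz": 0},
    {"x": -1.4,"y": -1.4,"z": 0,"wx": 0,"wy": 0,"wz": 0},
    {"x": -1.4,"y": -1.4,"z": 0,"wx": 0,"wy": 0,"wz": 0},
    {"x": -1.4,"y": -1.4,"z": 0,"wx": 0,"wy": 0,"wz": 0},
    {"x": -1.1,"y": 1.1,"z": 0,"wx": 0,"wy": 0,"wz": 0},
    {"x": -1.1,"y": 1.1,"z": 0,"wx": 0,"wy": 0,"wz": 0},
    {"x": -1.1,"y": 1.1,"z": 0,"wx": 0,"wy": 0,"wz": 0},
    {"x": -1.1,"y": 1.1,"z": 0,"wx": 0,"wy": 0,"wz": 0},
    {"x": 0,"y": 0,"z": 0,"wx": 0,"wy": 0,"wz": 0},
  ],
)

```text
t: 16.35
ee_pos: [0.6249, 0.183, 0.1067]
eef_rot: [0.465, 0.885, -0.001, -0.004]
contact_force: [-11.0, 1.6, 15.8]
grip_width: 0.375
finger_force: 40.0
```

```bash
python3 look.py
```

```text
16.35 [0.62487429 0.18296054 0.10666953] [-11.03660149   1.62029059  15.81954047] [ 0.62584797  2.39899544 -0.14423572] [ 0.46498133  0.88531203 -0.00132775 -0.003634  ]
blocktop px 12550 z 0.036378304541306056 plane [ 0.00676594 -0.01217406  0.03475507]
left-face (np.float32(0.71461785), 137, array([0.6292554 , 0.22174571], dtype=float32), array([-0.01247211,  0.9999222 ], dtype=float32))
right(rear) (np.float32(90.6798), 76, array([0.5852148 , 0.18657242], dtype=float32), array([0.9999296 , 0.01186446], dtype=float32))
fence inner? (np.float32(169.07962), 247, array([0.57723975, 0.24364121], dtype=float32), array([0.18944465, 0.9818914 ], dtype=float32))
fence outer? (np.float32(169.0098), 227, array([0.60597277, 0.25198177], dtype=float32), array([0.19064128, 0.98165977], dtype=float32))
```

>>> carry_out(
  moves=[
    {"x": 0.7,"y": 1.4,"z": -0.4,"wx": 0,"wy": 0,"wz": 0},
    {"x": 0.7,"y": 1.4,"z": 0,"wx": 0,"wy": 0,"wz": 0},
    {"x": 0.7,"y": 1.4,"z": 0,"wx": 0,"wy": 0,"wz": 0},
    {"x": 0.7,"y": 1.4,"z": 0,"wx": 0,"wy": 0,"wz": 0},
    {"x": 0.7,"y": 1.4,"z": 0,"wx": 0,"wy": 0,"wz": 0},
    {"x": 0.7,"y": 1.4,"z": 0,"wx": 0,"wy": 0,"wz": 0},
    {"x": 0,"y": 0,"z": 0,"wx": 0,"wy": 0,"wz": 0},
  ],
)

```text
t: 17.27
ee_pos: [0.6313, 0.1893, 0.1067]
eef_rot: [0.465, 0.885, -0.001, -0.001]
contact_force: [-4.9, -0.5, 6.3]
grip_width: 0.375
finger_force: 40.0
```

```bash
python3 look.py
```

```text
17.275 [0.63125022 0.18928406 0.10674136] [-4.88379199 -0.49057985  6.33939256] [-0.01046573  1.02115009 -0.06425695] [ 0.46540279  0.88509711 -0.00136379 -0.00121934]
blocktop px 12673 z 0.03638521670748059 plane [ 0.00700124 -0.00900554  0.03397227]
left-face (np.float32(170.90504), 116, array([0.6359598 , 0.22687355], dtype=float32), array([0.15807116, 0.9874277 ], dtype=float32))
right(rear) (np.float32(80.99836), 107, array([0.59135455, 0.18954846], dtype=float32), array([-0.9876839 ,  0.15646262], dtype=float32))
fence inner? (np.float32(169.10541), 228, array([0.5906636 , 0.24107526], dtype=float32), array([0.18900271, 0.98197657], dtype=float32))
fence outer? (np.float32(169.02611), 235, array([0.5805564, 0.2569651], dtype=float32), array([0.19036168, 0.981714  ], dtype=float32))
```

>>> carry_out(
  moves=[
    {"x": 0.4,"y": 1.2,"z": 0,"wx": 0,"wy": 0,"wz": 0},
    {"x": 0.4,"y": 1.2,"z": 0,"wx": 0,"wy": 0,"wz": 0},
    {"x": 0.5,"y": 1.2,"z": 0,"wx": 0,"wy": 0,"wz": 0},
    {"x": 0.5,"y": 1.2,"z": 0,"wx": 0,"wy": 0,"wz": 0},
    {"x": 0,"y": 0,"z": 0,"wx": 0,"wy": 0,"wz": 0},
  ],
)

```text
t: 17.95
ee_pos: [0.6333, 0.1918, 0.1067]
eef_rot: [0.466, 0.885, -0.003, -0.002]
contact_force: [-8.1, -3.8, 12.0]
grip_width: 0.372
finger_force: 40.0
```

```bash
python3 look.py
```

```text
17.95 [0.6333049  0.19176875 0.10670677] [-8.1449963  -3.7919104  12.03295744] [-0.74718725  1.74244604 -0.06081391] [ 0.46579564  0.88488529 -0.00297257 -0.00189917]
blocktop px 12590 z 0.036367051792192434 plane [ 0.00700552 -0.00831518  0.03382693]
left-face (np.float32(168.8234), 112, array([0.6394601, 0.2285262], dtype=float32), array([0.19383371, 0.9810344 ], dtype=float32))
right(rear) (np.float32(78.941475), 112, array([0.5961389 , 0.20866379], dtype=float32), array([-0.9814318 ,  0.19181146], dtype=float32))
fence inner? (np.float32(169.10503), 223, array([0.5602884 , 0.24692124], dtype=float32), array([0.18900935, 0.9819753 ], dtype=float32))
fence outer? (np.float32(169.07773), 238, array([0.5848149, 0.256194 ], dtype=float32), array([0.18947715, 0.98188514], dtype=float32))
```

>>> carry_out(
  moves=[
    {"x": 0.7,"y": 0.7,"z": -0.3,"wx": 0,"wy": 0,"wz": 0},
    {"x": 0.7,"y": 0.7,"z": 0,"wx": 0,"wy": 0,"wz": 0},
    {"x": 0,"y": 0,"z": 0,"wx": 0,"wy": 0,"wz": 0},
  ],
)

```text
t: 18.38
ee_pos: [0.6337, 0.1939, 0.1067]
eef_rot: [0.466, 0.885, -0.003, -0.002]
contact_force: [-7.6, -3.9, 8.5]
grip_width: 0.372
finger_force: 40.0
```

```bash
python3 look.py w7
```

```text
18.375 [0.63371002 0.19391256 0.10674241] [-7.56300208 -3.85900454  8.4788391 ] [-0.6537097   1.45316813 -0.03252323] [ 0.46577315  0.88489778 -0.00282144 -0.00182508]
blocktop px 12589 z 0.03636437281551954 plane [ 0.00696963 -0.00848096  0.03389448]
left-face (np.float32(168.85545), 112, array([0.64139134, 0.23041233], dtype=float32), array([0.19328494, 0.98114264], dtype=float32))
right(rear) (np.float32(78.89159), 112, array([0.59657025, 0.21081318], dtype=float32), array([-0.9812644 ,  0.19266604], dtype=float32))
fence inner? (np.float32(16.580782), 18, array([0.63829935, 0.22592735], dtype=float32), array([-0.28536692,  0.95841837], dtype=float32))
fence outer? (np.float32(169.05695), 235, array([0.57983136, 0.25721475], dtype=float32), array([0.18983327, 0.98181635], dtype=float32))
```

View pics/w7.png

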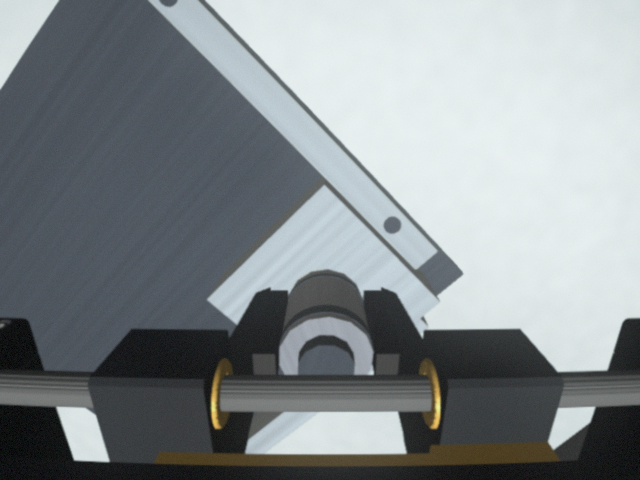

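The block is square and nearly touching the left fence (edge (325,183) to (435,295)). A little more to the left.

>>> carry_out(
  moves=[
    {"x": 0.5,"y": 0.5,"z": 0,"wx": 0,"wy": 0,"wz": 0},
    {"x": 0.5,"y": 0.5,"z": 0,"wx": 0,"wy": 0,"wz": 0},
    {"x": 0,"y": 0,"z": 0,"wx": 0,"wy": 0,"wz": 0},
  ],
)

```text
t: 18.8
ee_pos: [0.6339, 0.1947, 0.1068]
eef_rot: [0.466, 0.885, -0.003, -0.002]
contact_force: [-8.4, -3.9, 10.7]
grip_width: 0.375
finger_force: 40.0
```

>>> carry_out(
  moves=[
    {"x": 0.5,"y": 0.5,"z": 0,"wx": 0,"wy": 0,"wz": 0},
    {"x": 0.5,"y": 0.5,"z": 0,"wx": 0,"wy": 0,"wz": 0},
    {"x": 0,"y": 0,"z": 0,"wx": 0,"wy": 0,"wz": 0},
  ],
)

```text
t: 19.18
ee_pos: [0.634, 0.1951, 0.1067]
eef_rot: [0.466, 0.885, -0.004, -0.002]
contact_force: [-8.7, -5.5, 10.4]
grip_width: 0.375
finger_force: 40.0
```

>>> carry_out(
  moves=[
    {"x": 0.5,"y": 0.5,"z": 0,"wx": 0,"wy": 0,"wz": 0},
    {"x": 0.5,"y": 0.5,"z": 0,"wx": 0,"wy": 0,"wz": 0},
    {"x": 0,"y": 0.7,"z": 0,"wx": 0,"wy": 0,"wz": 0},
    {"x": 0,"y": 0,"z": 0,"wx": 0,"wy": 0,"wz": 0},
    {"x": 0,"y": 0,"z": 0,"wx": 0,"wy": 0,"wz": 0},
  ],
)

```text
t: 19.8
ee_pos: [0.6341, 0.1954, 0.1067]
eef_rot: [0.467, 0.884, -0.005, -0.002]
contact_force: [-11.7, -8.9, 14.3]
grip_width: 0.375
finger_force: 40.0
```

```bash
python3 look.py
```

```text
19.8 [0.63413189 0.19538963 0.10674517] [-11.65183716  -8.93065665  14.2595646 ] [-1.98023482  2.50463829 -0.02938228] [ 0.46656542  0.88446789 -0.00526915 -0.0023443 ]
blocktop px 12371 z 0.03637129750158719 plane [ 0.00779729 -0.00818943  0.03333268]
left-face (np.float32(168.78462), 113, array([0.64076847, 0.23112133], dtype=float32), array([0.19449767, 0.98090297], dtype=float32))
right(rear) (np.float32(78.91457), 111, array([0.5943015, 0.1992286], dtype=float32), array([-0.9813416 ,  0.19227229], dtype=float32))
fence inner? (np.float32(16.294554), 19, array([0.62129277, 0.22343533], dtype=float32), array([-0.28057548,  0.95983195], dtype=float32))
fence outer? (np.float32(169.0703), 233, array([0.6069483 , 0.25199154], dtype=float32), array([0.18960437, 0.9818606 ], dtype=float32))
```

>>> carry_out(
  moves=[
    {"x": 0,"y": 0,"z": 0,"wx": -0.006,"wy": 0,"wz": 0},
    {"x": 0,"y": -0.4,"z": 0,"wx": -0.006,"wy": 0,"wz": 0},
    {"x": 0,"y": 0,"z": 0,"wx": 0,"wy": 0,"wz": 0},
    {"x": 0,"y": 0,"z": 0,"wx": 0,"wy": 0,"wz": 0},
    {"x": 0,"y": 0,"z": 0,"wx": 0,"wy": 0,"wz": 0},
  ],
)

```text
t: 20.48
ee_pos: [0.6335, 0.195, 0.1066]
eef_rot: [0.467, 0.884, -0.0, 0.0]
contact_force: [-12.0, -9.7, 15.5]
grip_width: 0.375
finger_force: 40.0
```

```bash
python3 look.py w8; python3 - <<'E'
from h import *
im,d=manip.get_image("top");save("top2",cv2.resize(im[150:300,180:480],None,fx=2.6,fy=2.6,interpolation=cv2.INTER_CUBIC))
E
```

```text
20.475 [0.6334952  0.19496223 0.10662642] [-12.01526457  -9.67368094  15.48975733] [-2.06563402  2.64584859 -0.06610459] [ 4.66587099e-01  8.84475205e-01 -2.49582885e-04  1.71529979e-04]
blocktop px 12350 z 0.03636763441528265 plane [ 0.00757949 -0.00927863  0.03369815]
left-face (np.float32(168.82289), 111, array([0.6398123 , 0.23131213], dtype=float32), array([0.19384238, 0.98103267], dtype=float32))
right(rear) (np.float32(78.92275), 112, array([0.5963906 , 0.20986068], dtype=float32), array([-0.981369  ,  0.19213225], dtype=float32))
fence inner? (np.float32(20.895405), 19, array([0.6248859 , 0.22344765], dtype=float32), array([-0.3566631 ,  0.93423307], dtype=float32))
fence outer? (np.float32(169.04375), 233, array([0.58248675, 0.25672406], dtype=float32), array([0.19005935, 0.9817726 ], dtype=float32))
```

View pics/w8.png

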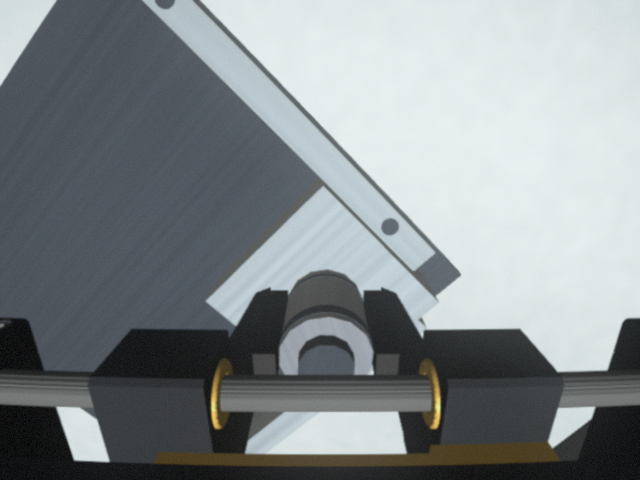

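The picture shows the block flush along the left fence ((323,185) to (435,295)), with the tool upright and the objective seated. The force reading gives about 10 N against the far fence and 12 N against the left one, so I'm handing in.

```bash
python3 -c "
from rig import manip
print(manip.job_done())"
```

```text
the job is handed in; nothing more can be done
None
```

I handed the job in with the objective home in the block and the block squared into the corner, still held there with about 10 N on the far fence and 12 N on the left one; `job_done()` returned no verdict.

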